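# Clamp a magnet stack in the bench press

## Robot

A 6-joint arm with a two-finger parallel gripper is mounted at the origin on the work surface. World frame = base frame: x ahead of the robot, y to its left, z up, the work surface at z = 0. Lengths are in m, angles in rad, forces in N, time in s.
With the tool pointing down it reaches from about 0.35 to 0.975 m from the base axis. Payload 4.9 kg.
Tool frame: the origin (TCP) lies on the front face of the gripper's body, between the roots of the fingers; the fingertips stand 73 mm ahead of it and the grasp point (between the pads) lies 54 mm ahead of it; z points along the fingers, y is the line along which they close (so a half turn about z gives the same grasp; the last joint's range is limited). The gripper opens to 85 mm and grips with 20 to 120 N. Pads are 22 mm wide; open, the fingers measure 114 mm over their backs; the gripper's body (76 mm by 85 mm) begins 54 mm behind the grasp point. The pads swing forward as they close: fully open they stand 13 mm farther back than shut.
Start: joints at [0.987, 0.053, 1.613, -0, 1.476, -0.119], TCP at [0.28, 0.559, 0.304] pointing down, gripper open.
Joint ranges: [-3.01, 3.01], [-1.01, 2.22], [0.06, 2.58], [-1.02, 4.17], [0.09, 2.62], [-3.14, 3.14]. Speed limits (rad/s): [2.57, 2.57, 3.14, 3.14, 3.14, 3.14].

## Interface

Orientations are given as a rotation vector (axis times angle).
In Python, from station import status, imaging, order gives the robot as it stands.
- The arm moves only by the tool arm_command, never from a script. Its argument "increments" is a list of rows, each an object with "slide": the shift along the tool's x, y, z in m, a list of three; "spin": the turn about the tool's z in degrees; "gripper": the opening, from -1 (shut) to 1 (fully open). In form: [{"slide": [x, y, z], "spin": spin, "gripper": gripper}, ...]. A call has 1 to 8 rows; each row is the pose to reach, as a shift and turn from the pose commanded when the call began, along the tool's axes at that moment; what a row does not reach only later rows make up. A row lasts 1/12 s, in which the tool goes at most 41.7 mm and 7.16 degrees, less where a joint would pass 70% of its speed; a pose out of reach is approached as far as the arm can. A call with a gripper value outside its range is refused whole. The fingers move at their own pace and stop on an object; "newtons" is the grip in N (left out, the last holds). Time passes only in rows, so rows that repeat a pose let the fingers close. It gives the time, the measured TCP pose, the force, the opening and the grip force at its end, in the units of the state.
- status.get_obs(): the state, without advancing time (a new reading comes with each control period).
- imaging.get_image(name): name is "scene" or "top"; returns a dict with "frame" (420x560x3 uint8, red, green, blue), "vfov" (degrees; the focal length in pixels is half the picture's height over the tangent of half this angle, whatever the lens; pixels are square), "cx", "cy" (the principal point, pixels), "k1" (the pictures are not rectified: a ray, as slopes to the right and down, at radius r is drawn at 1 + k1 r^2 times it, then the intrinsics apply), "view" (4x4, takes a point from world to camera coordinates). Camera axes: x right, y up, looking along -z (the intrinsics and any distortion apply to the point x, -y, -z); pixel columns grow to the right and rows downward; lengths in m; the calibration is good to about 2 mm. A picture is of the moment at which its call begins. There is no depth.
- order.finish_job(): hands the job in; it is judged then, once.
The state is a dict: "t": time; "q": joint angles; "dq": joint speeds; "effort": joint torques, N m; "tool_pos": TCP position; "tool_rot": TCP orientation; "contact_force": force on the tool from outside, world axes, zero at the start; "wrist_torque": the same for the moment, N m; "opening": finger opening in m; "grip_force": force on a finger pad.
Only numpy, scipy, OpenCV 4.12 (cv2) and the standard library are available. Lean on these libraries where they do the work, as an engineer would, in place of code of your own. Each camera call takes 0.05 s, during which the arm holds its last target. There are 200 camera calls.

## Task

Lay the wide disc centred on the hand press's round plate, then the small disc centred on top of it, and let go of them. After that flip the safety catch at the side of the press right over, outwards, and only then pull the bail handle down to its stop so that the rubber foot clamps the stack; the program finishes while still gripping the handle and holding it down. Leave everything else on the bench where it is.

Things in the scene. Friction and masses are not known exactly. Their poses are not given: they have to be found in the camera images.
- press: Hand press fixed to the bench. Grey base 210 x 270 x 20 mm (x -67 to +142, y +-135 mm). Origin on the bench under the round plate's centre; x runs from the robot's side, where the lowered handle lies, to the far pivot; y to the press's left; z up. Brackets 80 mm high carry the lever's pivot at x = +100; the catch stands on its right (-y).
- press_plate (a point): Centre of the top face of the round aluminium plate on the press, 90 mm in diameter, 12 mm thick; top face 32 mm above the bench. Axes as the press. The raised lever and the catch leave the room over the plate free.
- lever (a joint): Bail lever: two steel arms at press y = +-75 mm. 0 = raised, leaning 0.15 rad away from the robot; grows as the handle comes towards the robot and down; 1.72 = level, at its stop. Handle at press x = 100 - 190 cos(1.72 - q), z = 60 + 190 sin(1.72 - q) mm. A spring raises it: 2 N at the handle near 0, 13 N at the stop on the stack. With the catch closed it moves only about 0.1 rad.
- lever_hinge (a point): Middle of the lever's pivot axis (along the press's y), 60 mm above the bench, 100 mm beyond the plate's centre. Its axes turn with the lever and equal those of the press at joint 0.
- handle: Round dark steel bar, 16 mm diameter, along the press's y axis, free over 140 mm between the lever's arms. Origin at its middle, on its axis; y along the bar; it is a sleeve that spins freely about y. 248 mm above the bench when raised, 60 mm when down. Can be pinched from above, fingers fore and aft.
- foot: Sprung rubber dome, radius 18 mm, under the lever's bridge; it comes down on the middle of the plate. With both discs in place it meets the small disc 0.06 rad before the stop, then gives way by 6 mm (1.5 N/mm, 4.5 N preload), pressing about 13 N at the stop. Origin 14 mm above the dome's lowest point.
- catch (a joint): Safety catch: steel finger 70 mm long, hinged at its lower end along the press's x (at press x = +92, y = -98, z = 55 mm). At 0 it leans 0.5 rad inwards (press +y), in front of the lever's right arm, blocking it; starts at 0 to 0.15; grows as it flips outwards (press -y), to 1.2 at its stop (leaning 0.7 outwards). Stiff (0.6 N at the tab); stays where left.
- catch_tab (a point): On the catch's thumb tab: a round steel bar, 14 mm diameter, 66 mm long, parallel to the press's x, at the catch's upper end, reaching from it towards the robot. This point is on its axis, 12 mm from the free end, at press x = +44 mm, 70 mm from the hinge; 116 mm above the bench at joint 0, 125 mm when upright.
- wide_disc: Wide disc: dark steel, diameter 56 mm, 12 mm thick, lying flat on the bench to the robot's right. Origin at the centre of its underside, z up.
- small_disc: Small disc: dark steel, diameter 40 mm, 8 mm thick, lying flat on the bench to the robot's right. Origin at the centre of its underside, z up. Either disc may be the nearer one to the press.
- multimeter: Bystander: yellow and black multimeter lying flat, 80 x 155 x 46 mm. Origin under its centre.
- spool: Bystander: grey wire spool standing on end, diameter 60 mm, 38 mm high. Origin under its centre.
- jar: Bystander: small jar, diameter 40 mm, 50 mm high. Origin under its centre.
- screwdriver: Bystander: screwdriver 160 mm long, lying flat. Origin near its middle.
- wrench: Bystander: wrench 150 mm long, lying flat. Origin near its middle.
- parts_tray: Bystander: black divided tray, 120 x 170 x 30 mm. Origin under its centre.
- power_brick: Bystander: black power brick, 55 x 115 x 32 mm. Origin under its centre.
Things that resemble listed ones, but are neither listed nor needed, are in the scene too. What is shaped like the wide_disc but pink, turquoise or yellow is not meant.

How it is judged:
By the outcome, as a careful person would: the job done as asked, in the order asked, and still so for the second after the job is handed in, while the arm keeps its last pose, push and grip.
It also fails if it takes over 72 s, if anything falls off the work surface, if the arm or the gripper's body presses on something with over 40 N, if the wrist force passes 120 N, or if a joint passes its speed limit or range.

## Working session

There is one attempt and no reset: what is moved stays moved. The work goes in short steps, Python scripts to look and compute and a tool call to move; the robot and the scene stay as the last step left them, time stands still between calls to the robot, and variables do not carry over. Pictures are saved under pics/ and viewed, at most 10 in all, crops included, and the job is handed in when it is done.

Besides the shell and the picture viewer there is one more tool, called by a JSON object that holds its "method" and its "body", one argument or row to a line. arm_command: Moves the arm, as the interface text tells. Its arguments: {"type":"object","properties":{"increments":{"type":"array","items":{"type":"object","properties":{"slide":{"type":"array","items":{"type":"number"}},"spin":{"type":"number"},"gripper":{"type":"number"}}}},"newtons":{"type":"number"}},"required":["increments"]}

```bash
mkdir -p pics; ls
cat > h.py <<'E'
import numpy as np, cv2
from station import status, imaging, order
from scipy.spatial.transform import Rotation as R
from scipy.optimize import least_squares
def cam(n):
    d=imaging.get_image(n); h,w=d['frame'].shape[:2]
    d['f']=h/2/np.tan(np.radians(d['vfov'])/2); d['view']=np.array(d['view']); return d
def proj(d,P):
    P=np.atleast_2d(P); c=P@d['view'][:3,:3].T+d['view'][:3,3]
    s=np.c_[c[:,0]/-c[:,2],-c[:,1]/-c[:,2]]; s=s*(1+d['k1']*(s**2).sum(1,keepdims=True))
    return s*d['f']+[d['cx'],d['cy']]
def ray(d,uv):
    m=(np.array(uv,float)-[d['cx'],d['cy']])/d['f']; s=m.copy()
    for _ in range(30): s=m/(1+d['k1']*(s@s))
    Rm=d['view'][:3,:3]; o=-Rm.T@d['view'][:3,3]; v=Rm.T@np.array([s[0],-s[1],-1]); return o,v/np.linalg.norm(v)
def onz(d,uv,z):
    o,v=ray(d,uv); return o+v*(z-o[2])/v[2]
def tri(pairs):
    A=np.zeros((3,3));b=np.zeros(3);L=[]
    for d,uv in pairs:
        o,v=ray(d,uv);M=np.eye(3)-np.outer(v,v);A+=M;b+=M@o;L.append((o,M))
    p=np.linalg.solve(A,b); return p,[np.linalg.norm(M@(p-o)) for o,M in L]
def save(n,im): cv2.imwrite('pics/'+n+'.png',im[:,:,::-1])
E
python3 - <<'E'
from h import *
for n in('scene','top'):
    d=cam(n); save(n+'0',d['frame']); print(n,d['f'],d['cx'],d['cy'],d['k1'],d['view'].round(3).tolist())
print(status.get_obs())
E
```

```text
pics
scene 424.9968023983068 274.49934757613465 210.74081824748487 -0.07160992412802374 [[-0.124, 0.992, -0.005, 0.072], [-0.729, -0.087, 0.679, 0.238], [0.673, 0.088, 0.734, -1.606], [0.0, 0.0, 0.0, 1.0]]
top 384.6246915225856 281.4457562275113 205.9219475063135 0.017117114197124875 [[0.021, -1.0, -0.011, 0.005], [0.994, 0.02, 0.104, -0.499], [-0.103, -0.013, 0.995, -1.169], [0.0, 0.0, 0.0, 1.0]]
{'t': 0.1, 'q': array([ 9.86989481e-01,  5.32923238e-02,  1.61416742e+00, -4.04426678e-05,
        1.47600782e+00, -1.18977289e-01]), 'dq': array([ 4.98546767e-05, -5.76026589e-04, -2.90917342e-03, -4.56623032e-04,
        2.82661655e-05, -1.30038291e-03]), 'effort': array([-2.58966480e-05, -3.94904780e+01, -3.71363533e+01, -1.27777735e-04,
        3.92377362e-03,  1.39770145e-05]), 'tool_pos': array([0.27992141, 0.55832262, 0.30277851]), 'tool_rot': array([-7.23450765e-01, -3.05653376e+00,  2.78636212e-03]), 'contact_force': array([-0.94296375, -0.27210665, -0.09854276]), 'wrist_torque': array([-0.0025035 ,  0.00030178,  0.00483504]), 'grip_force': 0.0, 'opening': 0.08531040299693284}
```

View pics/scene0.png

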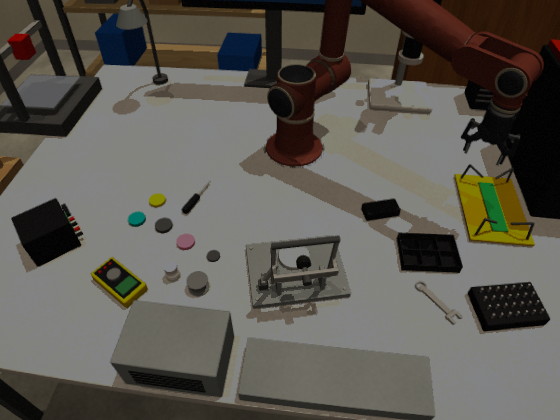

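View pics/top0.png

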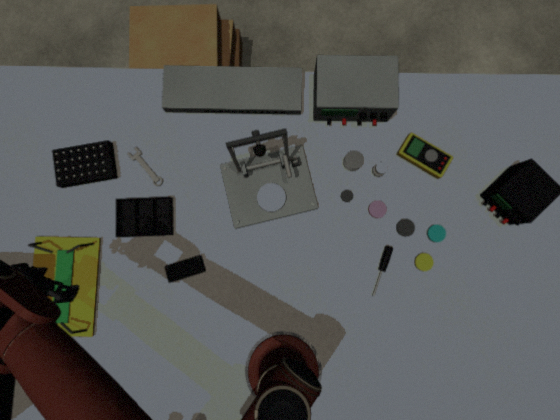

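The scene view shows the press around (297,270), with dark discs at (164,225) and (213,256). In the top view those are at (405,227) and (347,196), and the press is around (270,180). The candidate discs are turquoise (437,233), yellow (425,262), pink (378,209), dark large (405,227) and dark small (347,196). The two dark ones fit the description. I'll confirm them in a crop and measure.

Run:
```python
from h import *
s=cam('scene');t=cam('top')
def crop(d,x,y,w,h,W,H): return cv2.resize(d['frame'][y:y+h,x:x+w],(W,H),interpolation=cv2.INTER_CUBIC)
a=np.hstack([crop(s,130,185,100,75,400,300),crop(t,325,170,120,90,400,300)])
b=np.hstack([crop(s,240,225,120,90,400,300),crop(t,210,120,120,90,400,300)])
im=np.vstack([a,b]); im=cv2.convertScaleAbs(im,alpha=1.5); save('crop1',im)
for z in(.012,.008):
  print('dark big',onz(s,(164,225),z),onz(t,(405,227),z),'small',onz(s,(213,256),z),onz(t,(347,196),z))
```

```text
dark big [ 0.44311131 -0.3683132   0.012     ] [ 0.4421148  -0.37048996  0.012     ] small [ 0.54272537 -0.18784716  0.012     ] [ 0.53576372 -0.19039886  0.012     ]
dark big [ 0.43984978 -0.37013475  0.008     ] [ 0.4423373  -0.37172048  0.008     ] small [ 0.53985992 -0.18895115  0.008     ] [ 0.53629772 -0.19103036  0.008     ]
```

View pics/crop1.png

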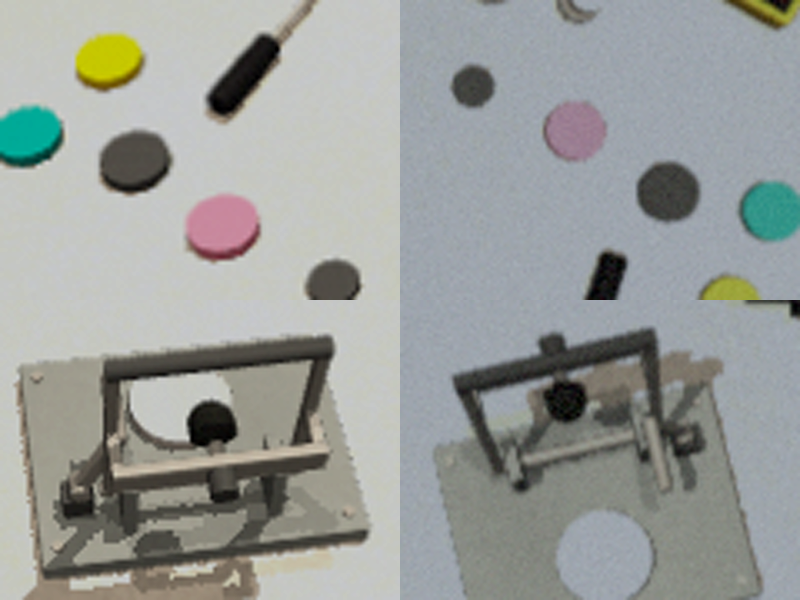

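The crop confirms the two plain dark steel discs: the wide one is at top (405,227) and the small one at top (347,196). The others are coloured. Next I'll fit their positions from silhouettes and the press pose from features in both views.

```bash
cat > fit.py <<'E'
from h import *
a=np.linspace(0,2*np.pi,72,endpoint=False)
def hullc(d,c,r,h):
    P=np.vstack([np.c_[c[0]+r*np.cos(a),c[1]+r*np.sin(a),np.full(72,c[2]+z)] for z in(0,h)])
    H=cv2.convexHull(proj(d,P).astype(np.float32)); m=cv2.moments(H); return np.array([m['m10'],m['m01']])/m['m00'],m['m00']
def blob(d,uv,win,f):
    u,v=map(int,uv); I=d['frame'][v-win:v+win,u-win:u+win].astype(float).mean(2)
    bg=np.median(I); fg=I[win-2:win+3,win-2:win+3].mean(); w=np.clip((bg-I)/(bg-fg),0,1); w[w<.25]=0
    n,l=cv2.connectedComponents((w>0).astype(np.uint8)); w=w*(l==l[win,win])
    y,x=np.mgrid[v-win:v+win,u-win:u+win]; return np.array([(w*x).sum(),(w*y).sum()])/w.sum(),w.sum()
def disc(s,t,us,ut,r,h,ws=14,wt=14):
    bs,As=blob(s,us,ws,0);bt,At=blob(t,ut,wt,0)
    g=np.r_[onz(t,bt,h)[:2],0.]
    R_=least_squares(lambda c:np.r_[hullc(s,c,r,h)[0]-bs,hullc(t,c,r,h)[0]-bt],g)
    R0=least_squares(lambda c:np.r_[hullc(s,np.r_[c,0],r,h)[0]-bs,hullc(t,np.r_[c,0],r,h)[0]-bt],g[:2])
    print('free z',R_.x.round(4),'z=0',R0.x.round(4),R0.fun.round(2),'areas',As,hullc(s,R_.x,r,h)[1],At,hullc(t,R_.x,r,h)[1]); return R0.x
E
python3 - <<'E'
from fit import *
s=cam('scene');t=cam('top')
disc(s,t,(164,225),(405,227),.028,.012); disc(s,t,(213,256),(347,196),.020,.008)
# plate centroid top view
I=t['frame'].astype(float).mean(2)[176:218,250:294]; 
m=(I>(np.percentile(I,95)+np.median(I[:5]))/2).astype(np.uint8); n,l,st,c=cv2.connectedComponentsWithStats(m); k=l[20,21]
pt=c[k]+[250,176]; print('plate top',pt,st[k]); print(onz(t,pt,.032))
hx,hz=100-190*np.cos(1.72),60+190*np.sin(1.72)
pts=[(t,pt,(0,0,32),3),(t,(220.5,163.5),(142,135,20),1),(t,(233,226),(-67,135,20),1),(t,(317,208),(-67,-135,20),1),
(s,(246,244.5),(-67,-135,20),1),(s,(252,304.5),(142,-135,20),1),(s,(350,294),(142,135,20),1)]
def P(v,p): c,n=np.cos(v[3]),np.sin(v[3]); p=np.array(p)/1e3; return np.array([v[0]+c*p[0]-n*p[1],v[1]+n*p[0]+c*p[1],v[2]+p[2]])
f=lambda v:np.concatenate([w*(proj(d,P(v,p))[0]-uv) for d,uv,p,w in pts])
r=least_squares(f,[.55,.0,0,.1],loss='soft_l1'); print(r.x.round(4),'\n',f(r.x).reshape(-1,2).round(1))
for y in(-75,0,75): print('handle',proj(t,P(r.x,(hx,y,hz))),proj(s,P(r.x,(hx,y,hz))))
print(proj(s,P(r.x,(44,-98-70*np.sin(-.5),55+70*np.cos(.5)))),proj(t,P(r.x,(44,-98+70*np.sin(.5),55+70*np.cos(.5)))))
E
```

```text
free z [ 0.4419 -0.3712  0.0034] z=0 [ 0.4409 -0.3724] [0.08 0.43 0.15 0.33] areas 223.78033920632305 232.1727978589479 258.4530168150346 277.02994480659254
free z [ 0.538  -0.1897  0.003 ] z=0 [ 0.5374 -0.1902] [0.08 0.45 0.1  0.35] areas 130.89036987670775 137.32945124537218 120.6863627470162 131.7461107056588
plate top [270.68668831 196.62987013] [  7   7  28  28 616]
[0.52643598 0.04876367 0.032     ]
[0.5263 0.0488 0.001  0.2416] 
 [[-0.1  0. ]
 [-1.1 -0.6]
 [ 0.   1.5]
 [ 0.8  0.5]
 [-0.4 -0.6]
 [-0.7  0.8]
 [ 0.7  0.5]]
handle [[285.11262274 131.35721626]] [[272.3676199  246.24498376]]
handle [[256.66467998 137.65945771]] [[304.72105379 243.10109094]]
handle [[228.15554626 143.96075165]] [[336.63162634 239.97109191]]
[[273.15030719 251.51908519]] [[287.99906248 173.32500458]]
```

The fits agree: the press is at (0.526, 0.049) with yaw 0.242, the base measures z≈0.001, and the discs measure z≈0.003. All are within tolerance and reach. I'll use one tool orientation throughout, with the closing axis along press x. Next is a helper to work out the moves.

```bash
cat > mv.py <<'E'
from h import *
import sys
PX,PY,YAW=.5263,.0488,.2416
def press(x,y): return PX+np.cos(YAW)*x-np.sin(YAW)*y, PY+np.sin(YAW)*x+np.cos(YAW)*y
def go(tgt,phi=YAW):
    o=status.get_obs(); M=R.from_rotvec(o['tool_rot']).as_matrix(); ph=np.arctan2(M[1,1],M[0,1])
    sp=np.degrees((ph-phi+np.pi/2)%np.pi-np.pi/2)
    print('t',round(o['t'],2),'pos',o['tool_pos'].round(4),'tilt',np.degrees(np.arccos(-M[2,2])).round(2),'slide',(M.T@(np.array(tgt)-o['tool_pos'])).round(4),'spin',sp.round(2),'open',round(o['opening'],4),'F',o['contact_force'].round(1),'grip',o['grip_force'])
E
python3 -c "
from mv import *
go((.35,0.3,.28));go((.40,0,.28));go((.441,-.372,.2))"
```

```text
t 0.3 pos [0.28   0.5586 0.3035] tilt 0.04 slide [-0.1784 -0.1998  0.0236] spin 49.53 open 0.0857 F [-1.  -0.6 -0.5] grip 0.0
t 0.3 pos [0.28   0.5586 0.3035] tilt 0.04 slide [-0.3576 -0.4455  0.0238] spin 49.53 open 0.0857 F [-1.  -0.6 -0.5] grip 0.0
t 0.3 pos [0.28   0.5586 0.3035] tilt 0.04 slide [-0.561  -0.7596  0.104 ] spin 49.53 open 0.0857 F [-1.  -0.6 -0.5] grip 0.0
```

{"method": "arm_command", "body": {
  "increments": [
    {"slide":[-0.178,-0.2,0.023],"spin":49.5,"gripper":1},
    {"slide":[-0.178,-0.2,0.023],"spin":49.5,"gripper":1},
    {"slide":[-0.178,-0.2,0.023],"spin":49.5,"gripper":1},
    {"slide":[-0.178,-0.2,0.023],"spin":49.5,"gripper":1},
    {"slide":[-0.178,-0.2,0.023],"spin":49.5,"gripper":1},
    {"slide":[-0.178,-0.2,0.023],"spin":49.5,"gripper":1},
    {"slide":[-0.178,-0.2,0.023],"spin":49.5,"gripper":1},
    {"slide":[-0.178,-0.2,0.023],"spin":49.5,"gripper":1}
  ]
}}

```text
t: 0.97
tool_pos: [0.3502, 0.2971, 0.2803]
tool_rot: [1.946, 2.465, -0.001]
contact_force: [-0.1, 0.9, -0.3]
opening: 0.0853
grip_force: 0.0
```

```bash
python3 -c "
from mv import *
go((.40,0,.28));go((.441,-.3722,.2))"
```

```text
t 0.97 pos [0.3502 0.2971 0.2803] tilt 0.07 slide [-0.3005 -0.0205  0.0007] spin -0.42 open 0.0853 F [-0.1  0.9 -0.3] grip 0.0
t 0.97 pos [0.3502 0.2971 0.2803] tilt 0.07 slide [-0.672  -0.0669  0.0811] spin -0.42 open 0.0853 F [-0.1  0.9 -0.3] grip 0.0
```

{"method": "arm_command", "body": {
  "increments": [
    {"slide":[-0.32,-0.022,0],"spin":-0.4,"gripper":1},
    {"slide":[-0.32,-0.022,0],"spin":-0.4,"gripper":1},
    {"slide":[-0.32,-0.022,0],"spin":-0.4,"gripper":1},
    {"slide":[-0.32,-0.022,0],"spin":-0.4,"gripper":1},
    {"slide":[-0.32,-0.022,0],"spin":-0.4,"gripper":1},
    {"slide":[-0.32,-0.022,0],"spin":-0.4,"gripper":1},
    {"slide":[-0.32,-0.022,0],"spin":-0.4,"gripper":1},
    {"slide":[-0.32,-0.022,0],"spin":-0.4,"gripper":1}
  ]
}}

```text
t: 1.63
tool_pos: [0.4053, -0.0182, 0.2815]
tool_rot: [1.927, 2.479, 0.001]
contact_force: [0.2, -0.2, 0.7]
opening: 0.0851
grip_force: 0.0
```

```bash
python3 -c "
from mv import *
go((.441,-.3722,.15))"
```

```text
t 1.63 pos [ 0.4053 -0.0182  0.2815] tilt 0.1 slide [-0.3518 -0.0529  0.1318] spin 0.43 open 0.0851 F [ 0.2 -0.2  0.7] grip 0.0
```

{"method": "arm_command", "body": {
  "increments": [
    {"slide":[-0.352,-0.053,0.08],"spin":0.0,"gripper":0.65},
    {"slide":[-0.352,-0.053,0.08],"spin":0.0,"gripper":0.65},
    {"slide":[-0.352,-0.053,0.08],"spin":0.0,"gripper":0.65},
    {"slide":[-0.352,-0.053,0.08],"spin":0.0,"gripper":0.65},
    {"slide":[-0.352,-0.053,0.08],"spin":0.0,"gripper":0.65},
    {"slide":[-0.352,-0.053,0.08],"spin":0.0,"gripper":0.65},
    {"slide":[-0.352,-0.053,0.08],"spin":0.0,"gripper":0.65},
    {"slide":[-0.352,-0.053,0.13],"spin":0.0,"gripper":0.65}
  ]
}}

```text
t: 2.3
tool_pos: [0.4387, -0.334, 0.1925]
tool_rot: [1.922, 2.473, -0.002]
contact_force: [1.0, -0.2, 2.0]
opening: 0.0706
grip_force: 0.0
```

{"method": "arm_command", "body": {
  "increments": [
    {"slide":[0,0,0],"spin":0,"gripper":0.65},
    {"slide":[0,0,0],"spin":0,"gripper":0.65},
    {"slide":[0,0,0],"spin":0,"gripper":0.65}
  ]
}}

```text
t: 2.55
tool_pos: [0.4368, -0.3289, 0.1886]
tool_rot: [-1.927, -2.481, -0.001]
contact_force: [0.6, -0.2, 0.3]
opening: 0.0701
grip_force: 0.0
```

```bash
python3 -c "
from mv import *
go((.441,-.3722,.072))"
```

```text
t 2.55 pos [ 0.4368 -0.3289  0.1886] tilt 0.05 slide [-0.0431 -0.0066  0.1165] spin 0.49 open 0.0701 F [ 0.6 -0.2  0.3] grip 0.0
```

{"method": "arm_command", "body": {
  "increments": [
    {"slide":[-0.043,-0.0065,0.02],"spin":0.4,"gripper":0.65},
    {"slide":[-0.043,-0.0065,0.05],"spin":0.4,"gripper":0.65},
    {"slide":[-0.043,-0.0065,0.075],"spin":0.4,"gripper":0.65},
    {"slide":[-0.043,-0.0065,0.095],"spin":0.4,"gripper":0.65},
    {"slide":[-0.043,-0.0065,0.095],"spin":0.4,"gripper":0.65},
    {"slide":[-0.043,-0.0065,0.095],"spin":0.4,"gripper":0.65},
    {"slide":[-0.043,-0.0065,0.095],"spin":0.4,"gripper":0.65},
    {"slide":[-0.043,-0.0065,0.095],"spin":0.4,"gripper":0.65}
  ]
}}

```text
t: 3.22
tool_pos: [0.4421, -0.3733, 0.0967]
tool_rot: [1.932, 2.471, -0.001]
contact_force: [0.3, 0.7, 0.8]
opening: 0.0708
grip_force: 0.0
```

```bash
python3 -c "
from mv import *
go((.441,-.3722,.072))
t=cam('top');s=cam('scene')
c=lambda d,x,y:cv2.resize(d['frame'][y:y+60,x:x+80],(400,300),interpolation=cv2.INTER_CUBIC)
save('g1',cv2.convertScaleAbs(np.hstack([c(s,124,180),c(t,365,195)]),alpha=1.5))"
```

```text
t 3.22 pos [ 0.4421 -0.3733  0.0967] tilt 0.29 slide [ 0.0015 -0.0008  0.0247] spin 0.09 open 0.0708 F [0.3 0.7 0.8] grip 0.0
```

View pics/g1.png

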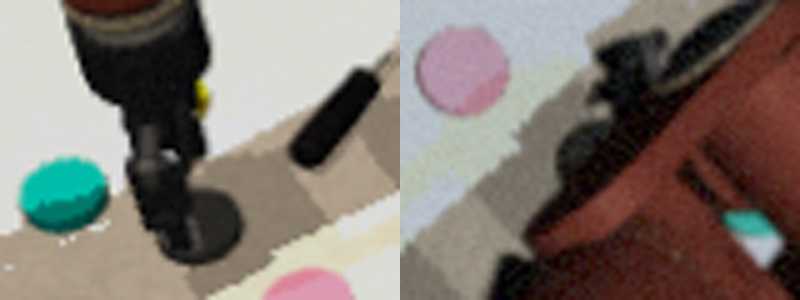

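The scene crop shows the near finger at (178,235), 17 px left of the disc centre at (195,228). That matches the offset predicted for a centred grasp, so I'll descend and grip.

{"method": "arm_command", "body": {
  "increments": [
    {"slide":[0.001,0,0.01],"spin":0,"gripper":0.65},
    {"slide":[0.001,0,0.018],"spin":0,"gripper":0.65},
    {"slide":[0.001,0,0.0235],"spin":0,"gripper":0.65},
    {"slide":[0.001,0,0.0235],"spin":0,"gripper":0.65},
    {"slide":[0.001,0,0.0235],"spin":0,"gripper":0.65}
  ]
}}

```text
t: 3.73
tool_pos: [0.4398, -0.3712, 0.069]
tool_rot: [-1.936, -2.472, -0.001]
contact_force: [-0.5, -0.4, 0.2]
opening: 0.0702
grip_force: 0.0
```

{"method": "arm_command", "body": {
  "increments": [
    {"slide":[0,0,0],"spin":0,"gripper":-0.1},
    {"slide":[0,0,0],"spin":0,"gripper":-0.1},
    {"slide":[0,0,0],"spin":0,"gripper":-0.1},
    {"slide":[0,0,0],"spin":0,"gripper":-0.1},
    {"slide":[0,0,0],"spin":0,"gripper":-0.1},
    {"slide":[0,0,0],"spin":0,"gripper":-0.1}
  ],
  "newtons": 40
}}

```text
t: 4.23
tool_pos: [0.4406, -0.372, 0.0706]
tool_rot: [1.936, 2.473, -0.0]
contact_force: [1.3, -0.1, 1.3]
opening: 0.0539
grip_force: 42.6
```

```bash
python3 -c "
from mv import *
go((.441,-.3722,.072))"
```

```text
t 4.23 pos [ 0.4406 -0.372   0.0706] tilt 0.06 slide [-0.0003  0.0004 -0.0014] spin 0.03 open 0.0539 F [ 1.3 -0.1  1.3] grip 42.5645112991333
```

{"method": "arm_command", "body": {
  "increments": [
    {"slide":[0,0,-0.02],"spin":0,"gripper":-0.1},
    {"slide":[0,0,-0.05],"spin":0,"gripper":-0.1},
    {"slide":[0,0,-0.09],"spin":0,"gripper":-0.1},
    {"slide":[0,0,-0.12],"spin":0,"gripper":-0.1},
    {"slide":[0,0,-0.12],"spin":0,"gripper":-0.1},
    {"slide":[0,0,-0.12],"spin":0,"gripper":-0.1}
  ]
}}

```text
t: 4.73
tool_pos: [0.441, -0.3725, 0.1925]
tool_rot: [1.934, 2.47, -0.001]
contact_force: [-0.2, -0.2, -2.5]
opening: 0.0538
grip_force: 43.0
```

```bash
python3 -c "
from mv import *
from fit import a
go((.441,-.3722,.19))
o=status.get_obs();s=cam('scene');p=o['tool_pos']
im=cv2.resize(s['frame'][130:250,104:264],(800,600),interpolation=cv2.INTER_CUBIC);im=cv2.convertScaleAbs(im,alpha=2)
for z in(0,.012):
  q=proj(s,np.c_[p[0]+.028*np.cos(a),p[1]+.028*np.sin(a),np.full(72,p[2]-.0706+z)])
  for u in q: cv2.circle(im,tuple(int(v) for v in (u-[104,130])*5),1,(0,255,0),-1)
save('g2',im)"
```

```text
t 4.73 pos [ 0.441  -0.3725  0.1925] tilt 0.25 slide [0.0003 0.     0.0025] spin 0.03 open 0.0538 F [-0.2 -0.2 -2.5] grip 42.96660661697388
```

View pics/g2.png

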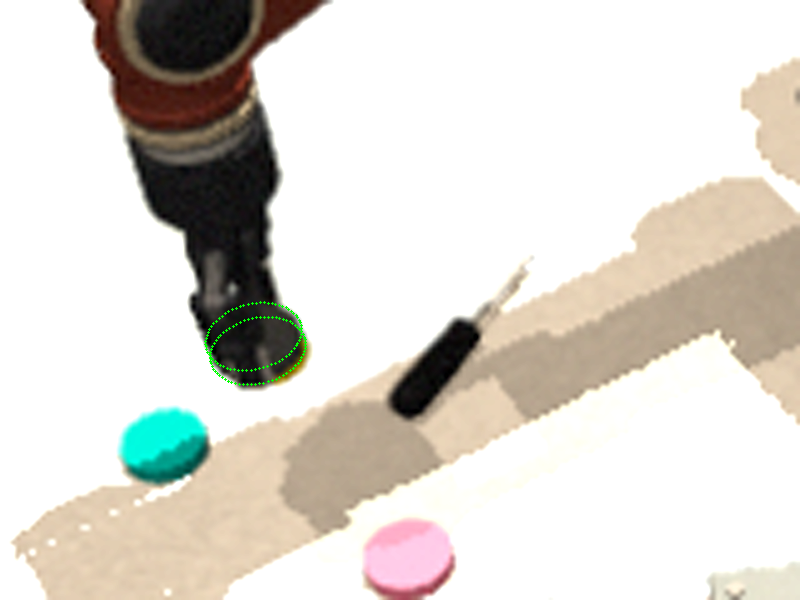

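The overlay puts the disc within about 1 mm of centre in the grip. I'll carry it to the plate, going high to clear the catch tab.

```bash
python3 -c "
from mv import *
go((.5263,.0488,.25))
go((.5263,.0488,.1041))"
```

```text
t 4.78 pos [ 0.4401 -0.3715  0.1899] tilt 0.02 slide [ 0.3874  0.1844 -0.06  ] spin 0.03 open 0.0541 F [-0.5  0.1 -1.4] grip 42.96536922454834
t 4.78 pos [ 0.4401 -0.3715  0.1899] tilt 0.02 slide [0.3874 0.1844 0.0859] spin 0.03 open 0.0541 F [-0.5  0.1 -1.4] grip 42.96536922454834
```

{"method": "arm_command", "body": {
  "increments": [
    {"slide":[0.01,0.005,-0.03],"spin":0,"gripper":-0.1},
    {"slide":[0.04,0.02,-0.06],"spin":0,"gripper":-0.1},
    {"slide":[0.075,0.035,-0.06],"spin":0,"gripper":-0.1},
    {"slide":[0.11,0.052,-0.06],"spin":0,"gripper":-0.1},
    {"slide":[0.145,0.069,-0.06],"spin":0,"gripper":-0.1},
    {"slide":[0.18,0.086,-0.06],"spin":0,"gripper":-0.1},
    {"slide":[0.215,0.102,-0.06],"spin":0,"gripper":-0.1},
    {"slide":[0.25,0.119,-0.06],"spin":0,"gripper":-0.1}
  ]
}}

```text
t: 5.45
tool_pos: [0.4945, -0.0982, 0.2468]
tool_rot: [-1.934, -2.469, 0.003]
contact_force: [0.3, 0.3, -1.2]
opening: 0.0538
grip_force: 43.3
```

```bash
python3 -c "
from mv import *
go((.5263,.0488,.25))"
```

```text
t 5.45 pos [ 0.4945 -0.0982  0.2468] tilt 0.32 slide [ 0.1352  0.066  -0.0031] spin 0.01 open 0.0538 F [ 0.3  0.3 -1.2] grip 43.27570617198944
```

{"method": "arm_command", "body": {
  "increments": [
    {"slide":[0.035,0.017,0],"spin":0,"gripper":-0.1},
    {"slide":[0.07,0.034,0],"spin":0,"gripper":-0.1},
    {"slide":[0.1,0.048,0],"spin":0,"gripper":-0.1},
    {"slide":[0.125,0.06,0],"spin":0,"gripper":-0.1},
    {"slide":[0.1374,0.0654,0.02],"spin":0,"gripper":-0.1},
    {"slide":[0.1374,0.0654,0.06],"spin":0,"gripper":-0.1},
    {"slide":[0.1374,0.0654,0.1],"spin":0,"gripper":-0.1},
    {"slide":[0.1374,0.0654,0.12],"spin":0,"gripper":-0.1}
  ]
}}

```text
t: 6.12
tool_pos: [0.5217, 0.0494, 0.1221]
tool_rot: [-1.929, -2.466, 0.012]
contact_force: [-0.5, -0.1, -2.3]
opening: 0.0543
grip_force: 43.2
```

{"method": "arm_command", "body": {
  "increments": [
    {"slide":[0,0,0],"spin":0,"gripper":-0.1},
    {"slide":[0,0,0],"spin":0,"gripper":-0.1},
    {"slide":[0,0,0],"spin":0,"gripper":-0.1},
    {"slide":[0,0,0],"spin":0,"gripper":-0.1}
  ]
}}

```text
t: 6.45
tool_pos: [0.5279, 0.0484, 0.1322]
tool_rot: [1.935, 2.471, 0.003]
contact_force: [-1.0, 0.6, -1.7]
opening: 0.0544
grip_force: 43.2
```

```bash
python3 -c "
from mv import *
go((.5263,.0488,.1036))"
```

```text
t 6.45 pos [0.5279 0.0484 0.1322] tilt 0.2 slide [ 0.0008 -0.0015  0.0286] spin 0.01 open 0.0544 F [-1.   0.6 -1.7] grip 43.163849115371704
```

{"method": "arm_command", "body": {
  "increments": [
    {"slide":[0,0,0.006],"spin":0,"gripper":-0.1},
    {"slide":[0,0,0.012],"spin":0,"gripper":-0.1},
    {"slide":[0,0,0.018],"spin":0,"gripper":-0.1},
    {"slide":[0,0,0.022],"spin":0,"gripper":-0.1},
    {"slide":[0,0,0.024],"spin":0,"gripper":-0.1},
    {"slide":[0,0,0.024],"spin":0,"gripper":-0.1},
    {"slide":[0,0,0.024],"spin":0,"gripper":-0.1},
    {"slide":[0,0,0.024],"spin":0,"gripper":-0.1}
  ]
}}

```text
t: 7.12
tool_pos: [0.5267, 0.0486, 0.1063]
tool_rot: [1.937, 2.473, 0.0]
contact_force: [-0.3, -0.3, -1.6]
opening: 0.0541
grip_force: 43.2
```

```bash
python3 -c "
from mv import *
go((.5263,.0488,.1036))"
```

```text
t 7.12 pos [0.5267 0.0486 0.1063] tilt 0.02 slide [ 0.0003 -0.0003  0.0027] spin 0.03 open 0.0541 F [-0.3 -0.3 -1.6] grip 43.179874420166016
```

Position is on target, about 3 mm above the plate. I'll lower until contact.

{"method": "arm_command", "body": {
  "increments": [
    {"slide":[0,0,0.0015],"spin":0,"gripper":-0.1},
    {"slide":[0,0,0.0025],"spin":0,"gripper":-0.1},
    {"slide":[0,0,0.003],"spin":0,"gripper":-0.1},
    {"slide":[0,0,0.003],"spin":0,"gripper":-0.1},
    {"slide":[0,0,0.003],"spin":0,"gripper":-0.1}
  ]
}}

```text
t: 7.53
tool_pos: [0.5265, 0.0486, 0.1031]
tool_rot: [-1.937, -2.473, 0.0]
contact_force: [0.4, -0.6, -0.7]
opening: 0.0542
grip_force: 43.2
```

{"method": "arm_command", "body": {
  "increments": [
    {"slide":[0,0,0.0006],"spin":0,"gripper":-0.1},
    {"slide":[0,0,0.0012],"spin":0,"gripper":-0.1},
    {"slide":[0,0,0.0012],"spin":0,"gripper":-0.1},
    {"slide":[0,0,0.0012],"spin":0,"gripper":-0.1}
  ]
}}

```text
t: 7.87
tool_pos: [0.5267, 0.0486, 0.1025]
tool_rot: [1.937, 2.473, -0.0]
contact_force: [-3.3, 0.8, 3.5]
opening: 0.0541
grip_force: 43.8
```

Contact shows about 5 N upward. I'll release, opening to 70 mm, then rise.

{"method": "arm_command", "body": {
  "increments": [
    {"slide":[0,0,0],"spin":0,"gripper":0.7},
    {"slide":[0,0,0],"spin":0,"gripper":0.7},
    {"slide":[0,0,0],"spin":0,"gripper":0.7},
    {"slide":[0,0,0],"spin":0,"gripper":0.7},
    {"slide":[0,0,-0.03],"spin":0,"gripper":0.7},
    {"slide":[0,0,-0.065],"spin":0,"gripper":0.7},
    {"slide":[0,0,-0.1],"spin":0,"gripper":0.7},
    {"slide":[0,0,-0.14],"spin":0,"gripper":0.7}
  ]
}}

```text
t: 8.53
tool_pos: [0.5256, 0.0486, 0.242]
tool_rot: [-1.936, -2.472, 0.002]
contact_force: [2.0, 1.2, -1.1]
opening: 0.0726
grip_force: 0.0
```

```bash
python3 -c "
from mv import *
go((.5374,-.1902,.2425))"
```

```text
t 8.53 pos [0.5256 0.0486 0.242 ] tilt 0.15 slide [-0.2347 -0.0458 -0.0005] spin 0.03 open 0.0726 F [ 2.   1.2 -1.1] grip 0.0
```

{"method": "arm_command", "body": {
  "increments": [
    {"slide":[-0.03,-0.006,0],"spin":0,"gripper":0.4},
    {"slide":[-0.068,-0.0135,0],"spin":0,"gripper":0.4},
    {"slide":[-0.106,-0.021,0],"spin":0,"gripper":0.4},
    {"slide":[-0.144,-0.0285,0],"spin":0,"gripper":0.4},
    {"slide":[-0.182,-0.036,0.02],"spin":0,"gripper":0.4},
    {"slide":[-0.215,-0.0425,0.04],"spin":0,"gripper":0.4},
    {"slide":[-0.2346,-0.0464,0.07],"spin":0,"gripper":0.4},
    {"slide":[-0.2346,-0.0464,0.1],"spin":0,"gripper":0.4}
  ]
}}

```text
t: 9.2
tool_pos: [0.5384, -0.1947, 0.1422]
tool_rot: [1.939, 2.466, -0.0]
contact_force: [0.3, -0.4, -1.2]
opening: 0.0594
grip_force: 0.0
```

{"method": "arm_command", "body": {
  "increments": [
    {"slide":[0,0,0.03],"spin":0,"gripper":0.4},
    {"slide":[0,0,0.045],"spin":0,"gripper":0.4},
    {"slide":[0,0,0.045],"spin":0,"gripper":0.4},
    {"slide":[0,0,0.045],"spin":0,"gripper":0.4},
    {"slide":[0,0,0.045],"spin":0,"gripper":0.4},
    {"slide":[0,0,0.045],"spin":0,"gripper":0.4}
  ]
}}

```text
t: 9.7
tool_pos: [0.5391, -0.1908, 0.0992]
tool_rot: [1.934, 2.471, 0.001]
contact_force: [0.3, -0.1, -0.0]
opening: 0.0599
grip_force: 0.0
```

```bash
python3 -c "
from mv import *
from fit import a
go((.5374,-.1902,.073))
s=cam('scene');t=cam('top')
def mk(d,b):
  x,y=[int(v) for v in proj(d,[b[0],b[1],b[2]])[0]-[40,30]]
  im=cv2.convertScaleAbs(cv2.resize(d['frame'][y:y+60,x:x+80],(400,300),interpolation=cv2.INTER_CUBIC),alpha=1.5)
  q=proj(d,np.c_[b[0]+b[3]*np.cos(a),b[1]+b[3]*np.sin(a),np.full(72,b[2])])
  for u in q: cv2.circle(im,tuple(int(v) for v in (u-[x,y]+.5)*5),1,(0,255,0),-1)
  return im
w=(PX,PY,.044,.028);k=(.5374,-.1902,.008,.02)
save('g3',np.vstack([np.hstack([mk(s,w),mk(t,w)]),np.hstack([mk(s,k),mk(t,k)])]))"
```

```text
t 9.7 pos [ 0.5391 -0.1908  0.0992] tilt 0.23 slide [ 0.0011 -0.0015  0.0262] spin 0.04 open 0.0599 F [ 0.3 -0.1 -0. ] grip 0.0
```

View pics/g3.png

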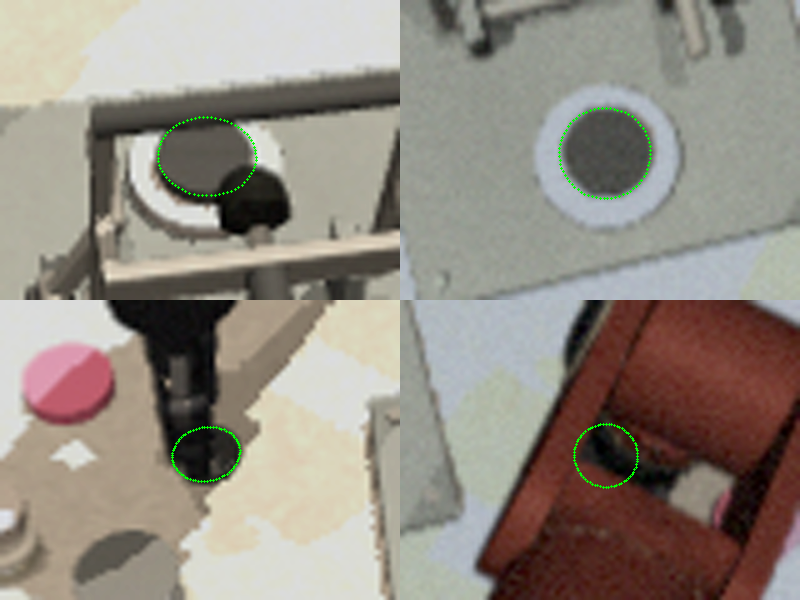

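In the top view the wide disc sits centred on the plate, at (607,153) against the plate at (607,156). The gripper is over the small disc, so I'll descend and grasp it.

{"method": "arm_command", "body": {
  "increments": [
    {"slide":[0,0,0.008],"spin":0,"gripper":0.4},
    {"slide":[0,0,0.016],"spin":0,"gripper":0.4},
    {"slide":[0,0,0.022],"spin":0,"gripper":0.4},
    {"slide":[0,0,0.022],"spin":0,"gripper":0.4},
    {"slide":[0,0,0.022],"spin":0,"gripper":0.4},
    {"slide":[0,0,0.022],"spin":0,"gripper":0.4},
    {"slide":[0,0,0.022],"spin":0,"gripper":0.4}
  ]
}}

```text
t: 10.38
tool_pos: [0.5379, -0.1904, 0.0752]
tool_rot: [1.937, 2.473, 0.0]
contact_force: [0.2, 0.1, 0.1]
opening: 0.0597
grip_force: 0.0
```

```bash
python3 -c "
from mv import *
go((.5374,-.1902,.073))"
```

```text
t 10.38 pos [ 0.5379 -0.1904  0.0752] tilt 0.02 slide [ 0.0003 -0.0004  0.0022] spin 0.03 open 0.0597 F [0.2 0.1 0.1] grip 0.0
```

{"method": "arm_command", "body": {
  "increments": [
    {"slide":[0,0,0.002],"spin":0,"gripper":0.4},
    {"slide":[0,0,0.002],"spin":0,"gripper":0.1},
    {"slide":[0,0,0.002],"spin":0,"gripper":-0.4},
    {"slide":[0,0,0.002],"spin":0,"gripper":-0.4},
    {"slide":[0,0,0.002],"spin":0,"gripper":-0.4},
    {"slide":[0,0,0.002],"spin":0,"gripper":-0.4},
    {"slide":[0,0,0.002],"spin":0,"gripper":-0.4},
    {"slide":[0,0,0.002],"spin":0,"gripper":-0.4}
  ],
  "newtons": 40
}}

```text
t: 11.05
tool_pos: [0.5379, -0.1904, 0.0734]
tool_rot: [1.937, 2.473, 0.0]
contact_force: [-0.4, 0.2, 2.9]
opening: 0.0376
grip_force: 40.4
```

```bash
python3 -c "
from mv import *
go((.5374,-.1902,.073))"
```

```text
t 11.05 pos [ 0.5379 -0.1904  0.0734] tilt 0.03 slide [ 0.0004 -0.0005  0.0004] spin 0.03 open 0.0376 F [-0.4  0.2  2.9] grip 40.36763906478882
```

{"method": "arm_command", "body": {
  "increments": [
    {"slide":[0,0,-0.02],"spin":0,"gripper":-0.4},
    {"slide":[0,0,-0.05],"spin":0,"gripper":-0.4},
    {"slide":[0,0,-0.085],"spin":0,"gripper":-0.4},
    {"slide":[0,0,-0.125],"spin":0,"gripper":-0.4},
    {"slide":[0,0,-0.16],"spin":0,"gripper":-0.4},
    {"slide":[0,0,-0.17],"spin":0,"gripper":-0.4},
    {"slide":[0,0,-0.17],"spin":0,"gripper":-0.4},
    {"slide":[0,0,-0.17],"spin":0,"gripper":-0.4}
  ]
}}

```text
t: 11.72
tool_pos: [0.5374, -0.1902, 0.242]
tool_rot: [-1.937, -2.473, 0.0]
contact_force: [0.2, -0.1, -1.1]
opening: 0.0379
grip_force: 40.3
```

```bash
python3 -c "
from mv import *
go((.5265,.0486,.2434))"
```

```text
t 11.72 pos [ 0.5374 -0.1902  0.242 ] tilt 0.04 slide [ 0.2344  0.0467 -0.0013] spin 0.03 open 0.0379 F [ 0.2 -0.1 -1.1] grip 40.33453702926636
```

{"method": "arm_command", "body": {
  "increments": [
    {"slide":[0.025,0.005,0],"spin":0,"gripper":-0.4},
    {"slide":[0.06,0.012,0],"spin":0,"gripper":-0.4},
    {"slide":[0.1,0.02,0],"spin":0,"gripper":-0.4},
    {"slide":[0.14,0.028,0],"spin":0,"gripper":-0.4},
    {"slide":[0.18,0.036,0],"spin":0,"gripper":-0.4},
    {"slide":[0.21,0.042,0],"spin":0,"gripper":-0.4},
    {"slide":[0.234,0.0466,0.01],"spin":0,"gripper":-0.4},
    {"slide":[0.234,0.0466,0.03],"spin":0,"gripper":-0.4}
  ]
}}

```text
t: 12.38
tool_pos: [0.5262, 0.0519, 0.2114]
tool_rot: [-1.93, -2.477, -0.002]
contact_force: [0.7, -0.3, -2.0]
opening: 0.0375
grip_force: 40.3
```

{"method": "arm_command", "body": {
  "increments": [
    {"slide":[0,0,0.03],"spin":0,"gripper":-0.4},
    {"slide":[0,0,0.06],"spin":0,"gripper":-0.4},
    {"slide":[0,0,0.08],"spin":0,"gripper":-0.4},
    {"slide":[0,0,0.089],"spin":0,"gripper":-0.4},
    {"slide":[0,0,0.089],"spin":0,"gripper":-0.4},
    {"slide":[0,0,0.089],"spin":0,"gripper":-0.4},
    {"slide":[0,0,0.089],"spin":0,"gripper":-0.4},
    {"slide":[0,0,0.089],"spin":0,"gripper":-0.4}
  ]
}}

```text
t: 13.05
tool_pos: [0.5272, 0.0479, 0.1243]
tool_rot: [1.937, 2.473, 0.001]
contact_force: [-0.4, 0.2, -0.9]
opening: 0.0372
grip_force: 42.7
```

```bash
python3 -c "
from mv import *
go((.5265,.0486,.1174))"
```

```text
t 13.05 pos [0.5272 0.0479 0.1243] tilt 0.05 slide [ 0.0008 -0.0005  0.0069] spin 0.02 open 0.0372 F [-0.4  0.2 -0.9] grip 42.71595239639282
```

{"method": "arm_command", "body": {
  "increments": [
    {"slide":[0.0006,-0.0004,0.002],"spin":0,"gripper":-0.4},
    {"slide":[0.0006,-0.0004,0.004],"spin":0,"gripper":-0.4},
    {"slide":[0.0006,-0.0004,0.0055],"spin":0,"gripper":-0.4},
    {"slide":[0.0006,-0.0004,0.006],"spin":0,"gripper":-0.4},
    {"slide":[0.0006,-0.0004,0.006],"spin":0,"gripper":-0.4},
    {"slide":[0.0006,-0.0004,0.006],"spin":0,"gripper":-0.4}
  ]
}}

```text
t: 13.55
tool_pos: [0.5263, 0.0485, 0.1179]
tool_rot: [1.937, 2.473, -0.0]
contact_force: [-0.4, 0.0, -0.4]
opening: 0.0375
grip_force: 42.7
```

{"method": "arm_command", "body": {
  "increments": [
    {"slide":[0,0,0.0006],"spin":0,"gripper":-0.4},
    {"slide":[0,0,0.001],"spin":0,"gripper":-0.4},
    {"slide":[0,0,0.001],"spin":0,"gripper":-0.4},
    {"slide":[0,0,0.001],"spin":0,"gripper":-0.4}
  ]
}}

```text
t: 13.88
tool_pos: [0.5265, 0.0485, 0.1173]
tool_rot: [1.937, 2.473, 0.0]
contact_force: [-1.2, -0.0, 2.3]
opening: 0.0375
grip_force: 43.0
```

Contact made, so I'll release the small disc and rise.

{"method": "arm_command", "body": {
  "increments": [
    {"slide":[0,0,0],"spin":0,"gripper":0.3},
    {"slide":[0,0,0],"spin":0,"gripper":0.3},
    {"slide":[0,0,0],"spin":0,"gripper":0.3},
    {"slide":[0,0,0],"spin":0,"gripper":0.3},
    {"slide":[0,0,-0.03],"spin":0,"gripper":0.3},
    {"slide":[0,0,-0.06],"spin":0,"gripper":0.3},
    {"slide":[0,0,-0.09],"spin":0,"gripper":-1},
    {"slide":[0,0,-0.09],"spin":0,"gripper":-1}
  ]
}}

```text
t: 14.55
tool_pos: [0.5298, 0.0484, 0.2143]
tool_rot: [1.931, 2.466, 0.011]
contact_force: [1.4, 0.1, 1.2]
opening: 0.0322
grip_force: 0.0
```

```bash
python3 -c "
from mv import *
from fit import a
go((*press(.038,-.03),.16)); go((*press(.038,-.126),.16))
s=cam('scene');t=cam('top')
def mk(d,b):
  x,y=[int(v) for v in proj(d,[PX+.02,PY,b[2]])[0]-[40,30]]
  im=cv2.convertScaleAbs(cv2.resize(d['frame'][y:y+60,x:x+80],(400,300),interpolation=cv2.INTER_CUBIC),alpha=1.5)
  q=proj(d,np.c_[b[0]+b[3]*np.cos(a),b[1]+b[3]*np.sin(a),np.full(72,b[2])])
  for al in(0,.15):
   T=[press(xx/1e3,-.098+.07*np.sin(.5-al)) for xx in(32,44,98)]; q=np.vstack([q,proj(d,[[u,v,.055+.07*np.cos(.5-al)] for u,v in T])])
  for u in q: cv2.circle(im,tuple(int(v) for v in (u-[x,y]+.5)*5),1,(0,255,0),-1)
  return im
k=(PX,PY,.052,.02)
save('g4',np.hstack([mk(s,k),mk(t,k)]))"
```

```text
t 14.55 pos [0.5298 0.0484 0.2143] tilt 0.7 slide [-0.0286  0.0341  0.0548] spin 0.03 open 0.0322 F [1.4 0.1 1.2] grip 0.0
t 14.55 pos [0.5298 0.0484 0.2143] tilt 0.7 slide [-0.1246  0.034   0.0552] spin 0.03 open 0.0322 F [1.4 0.1 1.2] grip 0.0
```

View pics/g4.png

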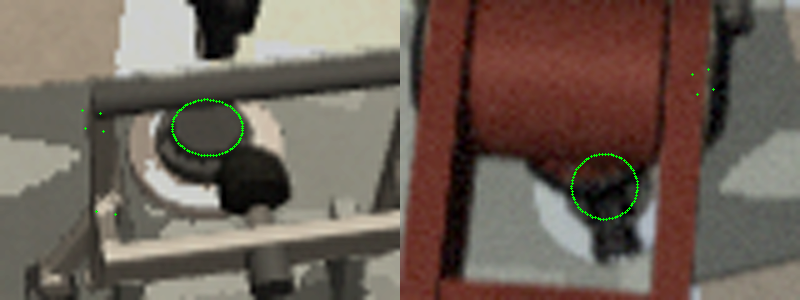

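The small disc is on the wide one at scene-crop (207,127), matching its target circle. Next, the catch: fingers shut, lowered beside the inner side of the tab.

{"method": "arm_command", "body": {
  "increments": [
    {"slide":[-0.015,0.019,0],"spin":0,"gripper":-1},
    {"slide":[-0.03,0.038,0],"spin":0,"gripper":-1},
    {"slide":[-0.03,0.038,0.01],"spin":0,"gripper":-1},
    {"slide":[-0.03,0.038,0.03],"spin":0,"gripper":-1},
    {"slide":[-0.03,0.038,0.047],"spin":0,"gripper":-1},
    {"slide":[-0.03,0.038,0.047],"spin":0,"gripper":-1},
    {"slide":[-0.03,0.038,0.047],"spin":0,"gripper":-1},
    {"slide":[-0.03,0.038,0.047],"spin":0,"gripper":-1}
  ]
}}

```text
t: 15.32
tool_pos: [0.5701, 0.0287, 0.1597]
tool_rot: [-1.936, -2.473, 0.001]
contact_force: [0.3, -0.1, 0.9]
opening: 0.0
grip_force: 0.0
```

```bash
python3 -c "
from mv import *
go((*press(.038,-.03),.16)); go((*press(.038,-.126),.16))"
```

```text
t 15.32 pos [0.5701 0.0287 0.1597] tilt 0.05 slide [ 0.      0.0003 -0.0003] spin 0.03 open 0.0 F [ 0.3 -0.1  0.9] grip 0.0
t 15.32 pos [0.5701 0.0287 0.1597] tilt 0.05 slide [-0.096   0.0003 -0.0004] spin 0.03 open 0.0 F [ 0.3 -0.1  0.9] grip 0.0
```

Pushing outwards to about −128 mm.

{"method": "arm_command", "body": {
  "increments": [
    {"slide":[-0.012,0,0],"spin":0,"gripper":-1},
    {"slide":[-0.024,0,0],"spin":0,"gripper":-1},
    {"slide":[-0.036,0,0],"spin":0,"gripper":-1},
    {"slide":[-0.048,0,0],"spin":0,"gripper":-1},
    {"slide":[-0.06,0,0],"spin":0,"gripper":-1},
    {"slide":[-0.07,0,0],"spin":0,"gripper":-1},
    {"slide":[-0.08,0,0],"spin":0,"gripper":-1},
    {"slide":[-0.088,0,0],"spin":0,"gripper":-1}
  ]
}}

```text
t: 15.98
tool_pos: [0.5915, -0.0582, 0.1596]
tool_rot: [-1.937, -2.472, 0.001]
contact_force: [0.9, 0.7, -1.5]
opening: -0.0001
grip_force: 0.5
```

{"method": "arm_command", "body": {
  "increments": [
    {"slide":[-0.003,0,0],"spin":0,"gripper":-1},
    {"slide":[-0.006,0,0],"spin":0,"gripper":-1},
    {"slide":[-0.008,0,0],"spin":0,"gripper":-1},
    {"slide":[-0.008,0,0],"spin":0,"gripper":-1},
    {"slide":[-0.008,0,0],"spin":0,"gripper":-1}
  ]
}}

```text
t: 16.4
tool_pos: [0.593, -0.0637, 0.1595]
tool_rot: [-1.935, -2.472, -0.001]
contact_force: [-1.5, 4.1, -0.1]
opening: 0.0002
grip_force: 2.1
```

```bash
python3 -c "
from mv import *
go((*press(.038,-.128),.16))"
```

```text
t 16.4 pos [ 0.593  -0.0637  0.1595] tilt 0.12 slide [-0.0028  0.0002 -0.0005] spin 0.06 open 0.0002 F [-1.5  4.1 -0.1] grip 2.1326496731489897
```

The force rose to 4 N at y≈−125 mm, exactly the predicted stop. One more small push, then retract and look.

{"method": "arm_command", "body": {
  "increments": [
    {"slide":[-0.003,0,0],"spin":0,"gripper":-1},
    {"slide":[-0.003,0,0],"spin":0,"gripper":-1},
    {"slide":[-0.003,0,0],"spin":0,"gripper":-1}
  ]
}}

```text
t: 16.65
tool_pos: [0.5933, -0.0645, 0.1594]
tool_rot: [-1.932, -2.469, -0.005]
contact_force: [-2.5, 12.5, 2.0]
opening: 0.0001
grip_force: 6.3
```

```bash
python3 -c "
from mv import *
go((*press(.038,-.02),.16));go((*press(.128,0),.35))"
```

```text
t 16.65 pos [ 0.5933 -0.0645  0.1594] tilt 0.41 slide [1.061e-01 2.000e-04 1.000e-04] spin 0.08 open 0.0001 F [-2.5 12.5  2. ] grip 6.255651265382767
t 16.65 pos [ 0.5933 -0.0645  0.1594] tilt 0.41 slide [ 0.1273  0.09   -0.1899] spin 0.08 open 0.0001 F [-2.5 12.5  2. ] grip 6.255651265382767
```

{"method": "arm_command", "body": {
  "increments": [
    {"slide":[0.03,-0.01,0],"spin":0,"gripper":-1},
    {"slide":[0.05,-0.03,-0.02],"spin":0,"gripper":-1},
    {"slide":[0.065,-0.04,-0.05],"spin":0,"gripper":-1},
    {"slide":[0.08,-0.045,-0.085],"spin":0,"gripper":-0.3},
    {"slide":[0.095,-0.045,-0.12],"spin":0,"gripper":-0.1},
    {"slide":[0.11,-0.045,-0.155],"spin":0,"gripper":-0.1},
    {"slide":[0.12,-0.045,-0.19],"spin":0,"gripper":-0.1},
    {"slide":[0.13,-0.045,-0.21],"spin":0,"gripper":-0.1}
  ]
}}

```text
t: 17.32
tool_pos: [0.5199, 0.0483, 0.3757]
tool_rot: [1.932, 2.468, 0.006]
contact_force: [0.1, -0.1, 0.7]
opening: 0.0386
grip_force: 0.0
```

{"method": "arm_command", "body": {
  "increments": [
    {"slide":[0,0,0],"spin":0,"gripper":-0.1},
    {"slide":[0,0,0],"spin":0,"gripper":-0.1},
    {"slide":[0,0,0],"spin":0,"gripper":-0.1}
  ]
}}

```text
t: 17.57
tool_pos: [0.5191, 0.0476, 0.3691]
tool_rot: [-1.937, -2.473, 0.002]
contact_force: [-0.1, 0.4, 0.6]
opening: 0.0386
grip_force: 0.0
```

```bash
python3 -c "
from mv import *
go((*press(.128,0),.37))
s=cam('scene');t=cam('top')
def mk(d):
  q=[[*press(.128,y),.248] for y in(-.075,-.0,.075)]+[[*press(.044,-.143),.1085],[*press(.098,-.143),.1085]]
  q=proj(d,q); x,y=240 if d is s else 215,220 if d is s else 115
  im=cv2.convertScaleAbs(cv2.resize(d['frame'][y:y+90,x:x+120],(400,300),interpolation=cv2.INTER_CUBIC),alpha=1.5)
  for u in q: cv2.circle(im,tuple(int(v) for v in (u-[x,y]+.5)*10/3),2,(0,255,0),-1)
  return im
save('g5',np.hstack([mk(s),mk(t)]))"
```

```text
t 17.57 pos [0.5191 0.0476 0.3691] tilt 0.06 slide [-0.0007  0.1353 -0.0011] spin 0.03 open 0.0386 F [-0.1  0.4  0.6] grip 0.0
```

View pics/g5.png

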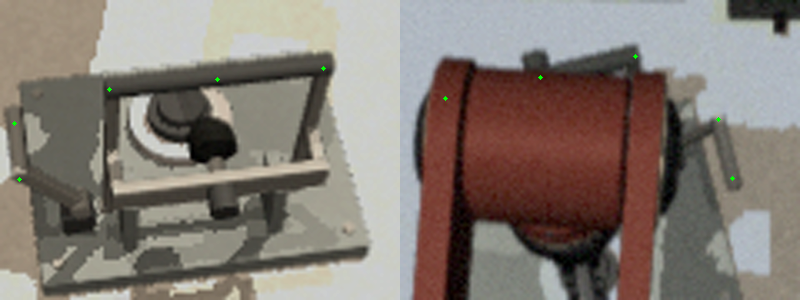

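The catch tab matches its fully open prediction (0-crop points (14,123) and (19,180)), the discs are still stacked, and the bar lies within about 1 px of its model. Now for the handle.

{"method": "arm_command", "body": {
  "increments": [
    {"slide":[0,0.03,0],"spin":0,"gripper":-0.1},
    {"slide":[0,0.065,0],"spin":0,"gripper":-0.1},
    {"slide":[0,0.1,0],"spin":0,"gripper":-0.1},
    {"slide":[-0.0005,0.125,0],"spin":0,"gripper":-0.1},
    {"slide":[-0.0005,0.134,0],"spin":0,"gripper":-0.1},
    {"slide":[-0.0005,0.134,0],"spin":0,"gripper":-0.1},
    {"slide":[-0.0005,0.134,0.01],"spin":0,"gripper":-0.1},
    {"slide":[-0.0005,0.134,0.02],"spin":0,"gripper":-0.1}
  ]
}}

```text
t: 18.33
tool_pos: [0.6487, 0.079, 0.3496]
tool_rot: [1.937, 2.473, -0.0]
contact_force: [-0.5, 0.6, -0.3]
opening: 0.0381
grip_force: 0.0
```

{"method": "arm_command", "body": {
  "increments": [
    {"slide":[0,0,0],"spin":0,"gripper":-0.1},
    {"slide":[0,0,0],"spin":0,"gripper":-0.1},
    {"slide":[0,0,0.015],"spin":0,"gripper":-0.1},
    {"slide":[0,0,0.03],"spin":0,"gripper":-0.1},
    {"slide":[0,0,0.04],"spin":0,"gripper":-0.1},
    {"slide":[0,0,0.046],"spin":0,"gripper":-0.1},
    {"slide":[0,0,0.046],"spin":0,"gripper":-0.1},
    {"slide":[0,0,0.046],"spin":0,"gripper":-0.1}
  ]
}}

```text
t: 19.0
tool_pos: [0.6493, 0.0795, 0.303]
tool_rot: [-1.936, -2.473, 0.001]
contact_force: [-0.1, -0.3, 0.3]
opening: 0.0387
grip_force: 0.0
```

```bash
python3 -c "
from mv import *
go((*press(.128,0),.302))"
```

```text
t 19.0 pos [0.6493 0.0795 0.303 ] tilt 0.08 slide [-0.0004  0.0013  0.001 ] spin 0.03 open 0.0387 F [-0.1 -0.3  0.3] grip 0.0
```

{"method": "arm_command", "body": {
  "increments": [
    {"slide":[0,0,0.001],"spin":0,"gripper":-0.5},
    {"slide":[0,0,0.001],"spin":0,"gripper":-1},
    {"slide":[0,0,0.001],"spin":0,"gripper":-1},
    {"slide":[0,0,0.001],"spin":0,"gripper":-1},
    {"slide":[0,0,0.001],"spin":0,"gripper":-1},
    {"slide":[0,0,0.001],"spin":0,"gripper":-1}
  ],
  "newtons": 80
}}

```text
t: 19.5
tool_pos: [0.6499, 0.0795, 0.304]
tool_rot: [1.936, 2.473, 0.002]
contact_force: [0.2, 1.0, 2.8]
opening: 0.0137
grip_force: 78.0
```

```bash
python3 -c "
from mv import *
go((*press(.128,0),.302))
p=lambda q:np.array([100-190*np.cos(1.72-q),60+190*np.sin(1.72-q)])
for q in np.arange(0,1.75,.06): print(round(q,2),(p(q)-p(0)).round(1)*[1,-1])
print((p(1.72)-p(0)))"
```

```text
t 19.5 pos [0.6499 0.0795 0.304 ] tilt 0.11 slide [-0.0002  0.0007  0.002 ] spin 0.04 open 0.0137 F [0.2 1.  2.8] grip 78.0472719669342
0.0 [ 0. -0.]
0.06 [-11.3  -1.4]
0.12 [-22.7  -2. ]
0.18 [-34.1  -2. ]
0.24 [-45.5  -1.3]
0.3 [-56.8   0. ]
0.36 [-68.    2.1]
0.42 [-79.1   4.8]
0.48 [-90.    8.2]
0.54 [-100.6   12.2]
0.6 [-111.    16.9]
0.66 [-121.1   22.1]
0.72 [-130.9   28. ]
0.78 [-140.3   34.5]
0.84 [-149.3   41.4]
0.9 [-157.9   49. ]
0.96 [-166.   57.]
1.02 [-173.6   65.5]
1.08 [-180.6   74.4]
1.14 [-187.2   83.8]
1.2 [-193.1   93.5]
1.26 [-198.5  103.5]
1.32 [-203.2  113.9]
1.38 [-207.4  124.5]
1.44 [-210.8  135.4]
1.5 [-213.7  146.4]
1.56 [-215.8  157.6]
1.62 [-217.3  168.9]
1.68 [-218.1  180.3]
1.74 [-218.2  191.7]
[-218.24363305 -187.88905554]
```

Handle gripped. Following the arc now.

{"method": "arm_command", "body": {
  "increments": [
    {"slide":[0,-0.0113,-0.0014],"spin":0,"gripper":-1},
    {"slide":[0,-0.0227,-0.002],"spin":0,"gripper":-1},
    {"slide":[0,-0.0341,-0.002],"spin":0,"gripper":-1},
    {"slide":[0,-0.0455,-0.0013],"spin":0,"gripper":-1},
    {"slide":[0,-0.0568,0],"spin":0,"gripper":-1},
    {"slide":[0,-0.068,0.0021],"spin":0,"gripper":-1},
    {"slide":[0,-0.0791,0.0048],"spin":0,"gripper":-1},
    {"slide":[0,-0.09,0.0082],"spin":0,"gripper":-1}
  ]
}}

```text
t: 20.17
tool_pos: [0.5629, 0.0567, 0.296]
tool_rot: [1.934, 2.469, 0.001]
contact_force: [3.4, -4.2, 0.9]
opening: 0.0139
grip_force: 78.3
```

{"method": "arm_command", "body": {
  "increments": [
    {"slide":[0,-0.0106,0.004],"spin":0,"gripper":-1},
    {"slide":[0,-0.021,0.0087],"spin":0,"gripper":-1},
    {"slide":[0,-0.0311,0.0139],"spin":0,"gripper":-1},
    {"slide":[0,-0.0409,0.0198],"spin":0,"gripper":-1},
    {"slide":[0,-0.0503,0.0263],"spin":0,"gripper":-1},
    {"slide":[0,-0.0593,0.0332],"spin":0,"gripper":-1},
    {"slide":[0,-0.0679,0.0408],"spin":0,"gripper":-1},
    {"slide":[0,-0.076,0.0488],"spin":0,"gripper":-1}
  ]
}}

```text
t: 20.83
tool_pos: [0.4896, 0.0375, 0.2478]
tool_rot: [1.932, 2.466, -0.001]
contact_force: [3.8, -8.2, 2.4]
opening: 0.0132
grip_force: 78.4
```

```bash
python3 -c "
from mv import *
go((*press(-.09,0),.1155))
go((*press(.128-.166,0),.303-.057))"
```

```text
t 20.83 pos [0.4896 0.0375 0.2478] tilt 0.5 slide [ 0.0032 -0.0523  0.132 ] spin 0.0 open 0.0132 F [ 3.8 -8.2  2.4] grip 78.38114619255066
t 20.83 pos [0.4896 0.0375 0.2478] tilt 0.5 slide [0.0022 0.0003 0.0018] spin 0.0 open 0.0132 F [ 3.8 -8.2  2.4] grip 78.38114619255066
```

{"method": "arm_command", "body": {
  "increments": [
    {"slide":[-0.001,-0.0076,0.0085],"spin":0,"gripper":-1},
    {"slide":[-0.002,-0.0146,0.0174],"spin":0,"gripper":-1},
    {"slide":[-0.003,-0.0212,0.0268],"spin":0,"gripper":-1},
    {"slide":[-0.003,-0.0271,0.0365],"spin":0,"gripper":-1},
    {"slide":[-0.003,-0.0325,0.0465],"spin":0,"gripper":-1},
    {"slide":[-0.003,-0.0372,0.0569],"spin":0,"gripper":-1},
    {"slide":[-0.003,-0.0414,0.0675],"spin":0,"gripper":-1},
    {"slide":[-0.003,-0.0448,0.0784],"spin":0,"gripper":-1}
  ]
}}

```text
t: 21.5
tool_pos: [0.4458, 0.0254, 0.1681]
tool_rot: [1.935, 2.472, -0.001]
contact_force: [0.1, -2.5, 4.5]
opening: 0.0134
grip_force: 78.6
```

```bash
python3 -c "
from mv import *
go((*press(.128-.2182,0),.303-.188))"
```

```text
t 21.5 pos [0.4458 0.0254 0.1681] tilt 0.14 slide [ 0.0036 -0.0065  0.0531] spin 0.03 open 0.0134 F [ 0.1 -2.5  4.5] grip 78.619784116745
```

{"method": "arm_command", "body": {
  "increments": [
    {"slide":[0,-0.0029,0.011],"spin":0,"gripper":-1},
    {"slide":[0,-0.005,0.0222],"spin":0,"gripper":-1},
    {"slide":[0,-0.0065,0.0335],"spin":0,"gripper":-1},
    {"slide":[0,-0.0073,0.044],"spin":0,"gripper":-1},
    {"slide":[0,-0.0074,0.05],"spin":0,"gripper":-1},
    {"slide":[0,-0.0074,0.0535],"spin":0,"gripper":-1},
    {"slide":[0,-0.0074,0.0535],"spin":0,"gripper":-1},
    {"slide":[0,-0.0074,0.0535],"spin":0,"gripper":-1}
  ]
}}

```text
t: 22.17
tool_pos: [0.4389, 0.0235, 0.1157]
tool_rot: [1.936, 2.473, -0.003]
contact_force: [-7.0, -5.0, 16.1]
opening: 0.0133
grip_force: 80.1
```

```bash
python3 -c "
from mv import *
go((*press(.128-.2182,0),.303-.188))"
```

```text
t 22.17 pos [0.4389 0.0235 0.1157] tilt 0.13 slide [0.0036 0.0007 0.0007] spin 0.05 open 0.0133 F [-7.  -5.  16.1] grip 80.05390405654907
```

{"method": "arm_command", "body": {
  "increments": [
    {"slide":[0,-0.001,0.001],"spin":0,"gripper":-1},
    {"slide":[0,-0.001,0.002],"spin":0,"gripper":-1},
    {"slide":[0,-0.001,0.003],"spin":0,"gripper":-1},
    {"slide":[0,-0.001,0.003],"spin":0,"gripper":-1},
    {"slide":[0,-0.001,0.003],"spin":0,"gripper":-1},
    {"slide":[0,-0.001,0.003],"spin":0,"gripper":-1}
  ]
}}

```text
t: 22.67
tool_pos: [0.4389, 0.0235, 0.1146]
tool_rot: [1.935, 2.473, -0.001]
contact_force: [-10.5, -2.5, 24.8]
opening: 0.0137
grip_force: 81.0
```

```bash
python3 -c "
from mv import *
go((*press(.128-.2182,0),.303-.188))
s=cam('scene');t=cam('top')
c=lambda d,x,y:cv2.resize(d['frame'][y:y+90,x:x+120],(400,300),interpolation=cv2.INTER_CUBIC)
A=lambda d:cv2.resize(d['frame'],(400,300),interpolation=cv2.INTER_AREA)
save('g6',cv2.convertScaleAbs(np.vstack([np.hstack([c(s,235,220),c(t,215,115)]),np.hstack([A(s),A(t)])]),alpha=1.5))"
```

```text
t 22.67 pos [0.4389 0.0235 0.1146] tilt 0.1 slide [ 0.0037  0.0007 -0.0004] spin 0.06 open 0.0137 F [-10.5  -2.5  24.8] grip 80.95477223396301
```

View pics/g6.png

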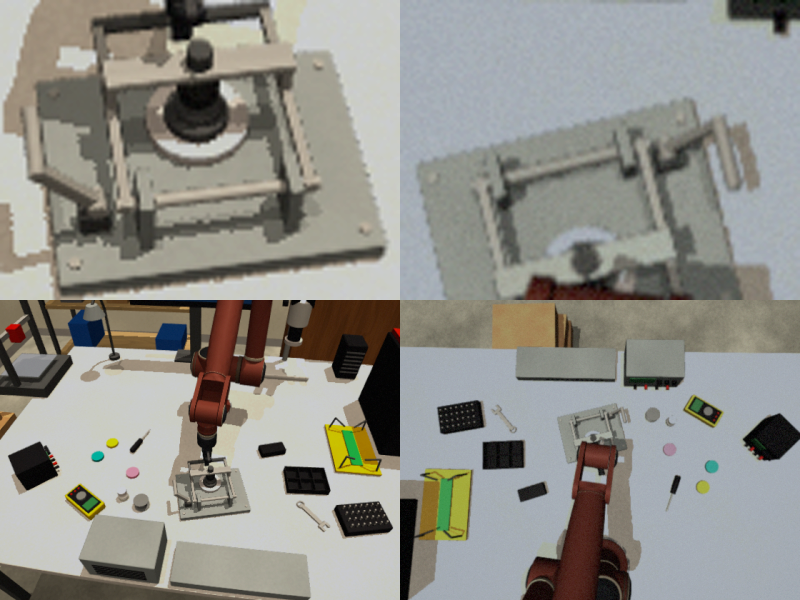

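The lever is down, the foot is on the stack, the catch is open outwards and the bystanders haven't moved. One small extra push will confirm the hard stop.

{"method": "arm_command", "body": {
  "increments": [
    {"slide":[0,-0.001,0.001],"spin":0,"gripper":-1},
    {"slide":[0,-0.001,0.0015],"spin":0,"gripper":-1},
    {"slide":[0,-0.001,0.0015],"spin":0,"gripper":-1},
    {"slide":[0,-0.001,0.0015],"spin":0,"gripper":-1},
    {"slide":[0,-0.001,0.0015],"spin":0,"gripper":-1},
    {"slide":[0,-0.001,0.0015],"spin":0,"gripper":-1}
  ]
}}

```text
t: 23.27
tool_pos: [0.4388, 0.0234, 0.1142]
tool_rot: [1.935, 2.471, 0.002]
contact_force: [-10.0, -1.8, 28.7]
opening: 0.0135
grip_force: 81.3
```

The force keeps rising (29 N, against the 13 N spring) with hardly any motion, so the lever is at its stop. Handing in.

```bash
python3 -c "
from h import *
print(order.finish_job())"
```

```text
the job is handed in; nothing more can be done
None
```

Job handed in at about 23 s: the wide disc is centred on the plate with the small disc on top, the catch is flipped fully outwards, and the handle is held down at its stop (29 N) with the foot on the stack; the final image showed nothing else on the bench moved.

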